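# Park the pencil sharpener in its bay on the free turntable

### The arm

A 6-joint arm with a two-finger parallel gripper is mounted at the origin on the work surface. World frame = base frame: x ahead of the robot, y to its left, z up, the work surface at z = 0. Lengths are in mm, angles in degrees, forces in N, time in s.
With the tool pointing down it reaches from about 350 to 850 mm from the base axis. Payload 8.1 kg.
Tool frame: the origin (TCP) lies midway between the tips of the shut fingers; the grasp point (between the pads) lies 19 mm behind it; x points along the fingers, z is the direction in which the jaws open and shut, and the axes are right-handed (so a half turn about x gives the same grasp; the last joint's range is limited). The gripper opens to 85 mm and grips with 20 to 120 N. Pads are 22 mm wide; open, the fingers measure 114 mm over their backs; the gripper's body (76 mm by 85 mm) begins 54 mm behind the grasp point. The pads swing forward as they close: fully open they stand 13 mm farther back than shut.
Start: joints at [-82.242, 7.471, 85.268, -0, 87.261, -4.893], TCP at [131.426, -585.434, 231.292] pointing down, gripper open.
Joint ranges: [-169.43, 169.43], [-51.17, 129.36], [1.28, 143.12], [-76.62, 256.62], [0, 156.53], [-152.29, 152.29]. Speed limits (degrees/s): [136.94, 136.94, 159.86, 180, 180, 180].

### API

Orientations are given as [roll, pitch, yaw] about the fixed x, y, z axes, in that order (R = Rz(yaw) Ry(pitch) Rx(roll)).
In Python, from bench import r gives the robot as it stands. The module is installed in compiled form; this text tells all that it offers.
- The arm moves only by the tool servo_tool, never from a script. Its argument "commands" is a list that holds one entry, the list of rows, each a list of 7 numbers: the closure in counts, from 0 (fully open) to 255 (shut), then the shift along the tool's x, y, z in cm, then the turn, a rotation vector about the tool's x, y, z in degrees. A call has 1 to 8 rows; each row is the pose to reach, as a shift and turn from the pose commanded when the call began, along the tool's axes at that moment; what a row does not reach only later rows make up. A row lasts 1/10 s, in which the tool goes at most 50 mm and 8.59 degrees, less where a joint would pass 70% of its speed; a pose out of reach is approached as far as the arm can. A call with a gripper value outside its range is refused whole. The fingers move at their own pace and stop on an object; "force" is the grip in N (left out, the last holds). Time passes only in rows, so rows that repeat a pose let the fingers close. It gives the time, the measured TCP pose, the force and the opening at its end, in the units of the state.
- r.sense(): the state, without advancing time (a new reading comes with each control period).
- r.snapshot(name): name is "scene" or "top" or "wrist"; returns (picture, depth): 384x512x3 uint8, red, green, blue; 384x512 float32, mm along the optical axis (not along the pixel's ray), 0 where there is no reading.
- r.calibration(name): a dict with "fx", "fy", "cx", "cy" (pixels), "dist" ([k1, k2, p1, p2, k3] as OpenCV has them; the pictures are not rectified), "pose" (4x4, takes a point from camera to world coordinates). Camera axes: x right, y down, z forward; pixel columns grow to the right and rows downward; lengths in mm; the calibration is good to about 2 mm. A picture is of the moment at which its call begins: read the wrist's pose just before it. calibration takes no time and is no camera call; for the wrist camera it gives the pose at the moment of the call.
- r.hand_in(): hands the job in, once; it reports no verdict.
The state is a dict: "time": time; "joint_pos": joint angles; "qd": joint speeds; "joint_efforts": joint torques, N m; "tool_pos": TCP position; "tcp_rot": TCP orientation; "ft_force": force on the tool from outside, world axes, zero at the start; "wrist_torque": the same for the moment, N m; "finger_gap": finger opening in mm.
Only numpy, scipy, OpenCV 4.12 (cv2) and the standard library are available. Lean on these libraries where they do the work, as an engineer would, in place of code of your own. Each camera call takes 0.05 s, during which the arm holds its last target.

### The job

Put the crank pencil sharpener into the empty rectangular outline on the bamboo turntable, standing upright with its long side along the outline's long side (crank inward or outward, as you like). The turntable runs freely: set the sharpener down gently, do not drop it, and leave the turntable at the angle where you found it. Do not shift or knock over the glass tumbler that stands on it.

Things in the scene. Friction and masses are not known exactly. Their poses are not given: they have to be found in the camera images.
- sharpener: Crank pencil sharpener, loose, about 110 g, on the table: block 62 long (own x) x 36 wide (y) x 46 mm high, blue plastic over an 18 mm high grey drawer; flat sides at y = +-18 to grip from above. Pencil hole in the -x end; thin crank on the +x end, to 54 mm from the origin and 55 mm high. Origin: centre of the block's underside, z up. A plain blue clip box of like size has no crank.
- bay (a point): Centre of the empty rectangular outline, a dark inlaid line 86 x 56 mm outside, 76 x 46 inside, flush in the turntable's top, 35 mm above the table, 95 mm from its axis. x points radially outward along the long side, z up. The turntable is a bamboo disc, 300 mm across, with a 10 mm high button at its centre and three round outlines (tumbler, 62 mm high jar, empty) 140 mm or more from here.
- turntable (a joint): Rotation of the turntable about its vertical axis, rad, 0 at the start, positive anticlockwise from above. Nothing holds it but slight bearing friction (about 0.01 N m, so 0.1 N at the rim turns it).
- tumbler: Clear glass tumbler, loose, 72 mm rim diameter, 95 mm high, upright on the turntable in a round outline, about 145 mm from the bay's centre. Origin: centre of its underside, z up.
There are look-alikes about, which are no part of the job. What is shaped like the sharpener but orange is not meant.

How it is judged (in metres and radians):
At the end, for the whole second after the job is handed in: The sharpener stands upright and at rest on the turntable, its centre within 15 mm of the centre of the rectangular outline and its long side within 12 degrees of the outline's (either way round); the turntable is at rest within 12 degrees of its starting angle and the tumbler still stands upright (horizontal distance between sharpener and bay below 0.015 m and angle between the x axis of sharpener and the x axis of bay, either way round below 0.21 rad and z of sharpener in the frame of bay between -0.005 and 0.005 m and angle between each of sharpener, tumbler's own z axis and vertical below 0.1 rad and linear speed of sharpener below 0.02 m/s and value of joint turntable between -0.21 and 0.21 rad and velocity of joint turntable between -0.05 and 0.05 rad/s); the robot touches nothing.
It fails at once if the turntable was turned more than 12 degrees from where it was found (value of joint turntable above 0.21 rad or value of joint turntable below -0.21 rad).
It fails at once if the tumbler was tipped or shifted more than 40 mm (angle between tumbler's own z axis and vertical above 0.4 rad or distance of tumbler from where it was at the start of the episode above 0.04 m).
It fails at once if the sharpener was dropped (falling free faster than 0.6 m/s, from about 20 mm or more) (contact force between the fingers and sharpener below 0.05 N and linear speed of sharpener above 0.6 m/s).
It also fails if it takes over 35 s, if anything falls off the work surface, if the arm or the gripper's body presses on something with over 40 N, if the wrist force passes 120 N, or if a joint passes its speed limit or range.

## Working session

There is one attempt and no reset: what is moved stays moved. The work goes in short steps, Python scripts to look and compute and a tool call to move; the robot and the scene stay as the last step left them, time stands still between calls to the robot, and variables do not carry over. Pictures are saved under pics/ and viewed, and the job is handed in when it is done.

Besides the shell and the picture viewer there is one more tool, called as name([rows], argument=value, ...), one row to a line, values as JSON. servo_tool: Moves the arm, as the interface text tells. Its arguments: {"type":"object","properties":{"commands":{"type":"array","items":{"type":"array","items":{"type":"array","items":{"type":"number"}}}},"force":{"type":"number"}},"required":["commands"]}

```bash
mkdir -p pics; cat > h.py <<'E'
import numpy as np, cv2
from bench import r
def snap(n,tag):
    c=r.calibration(n); p,d=r.snapshot(n)
    cv2.imwrite(f'pics/{tag}.png',p[:,:,::-1]); np.savez(f'pics/{tag}.npz',p=p,d=d,**{k:np.array(v) for k,v in c.items()})
def load(tag): return np.load(f'pics/{tag}.npz')
def ray(z,uv):
    K=np.array([[z['fx'],0,z['cx']],[0,z['fy'],z['cy']],[0,0,1]],float)
    q=cv2.undistortPoints(np.array(uv,float).reshape(-1,1,2),K,z['dist'].astype(float)).reshape(-1,2)
    return np.c_[q,np.ones(len(q))]
def onz(z,uv,h):
    R=z['pose'][:3,:3];t=z['pose'][:3,3]
    d=ray(z,uv)@R.T
    return t+d*((h-t[2])/d[:,2])[:,None]
def dep(z,uv):
    d=np.array([z['d'][int(v),int(u)] for u,v in uv])
    return (ray(z,uv)*d[:,None])@z['pose'][:3,:3].T+z['pose'][:3,3]
def crop(tag,u0,v0,w,h,s):
    p=cv2.imread(f'pics/{tag}.png')[v0:v0+h,u0:u0+w]
    cv2.imwrite(f'pics/{tag}_c{u0}_{v0}.png',cv2.resize(p,None,fx=s,fy=s,interpolation=cv2.INTER_CUBIC))
E
python3 - <<'E'
from h import *
for n in ('scene','top','wrist'): snap(n,n+'0')
s=r.sense(); print(s['tool_pos'],s['tcp_rot'],s['finger_gap'],s['time'],s['ft_force'])
E
```

```text
[ 131.38293062 -584.99839541  230.46356372] [175.30893529  89.91593463  97.96074737] 85.56788988184695 0.15 [-0.59183018  0.50285904  0.45508589]
```

View pics/top0.png

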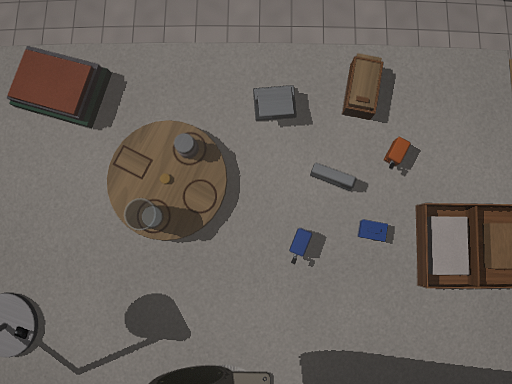

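View pics/scene0.png

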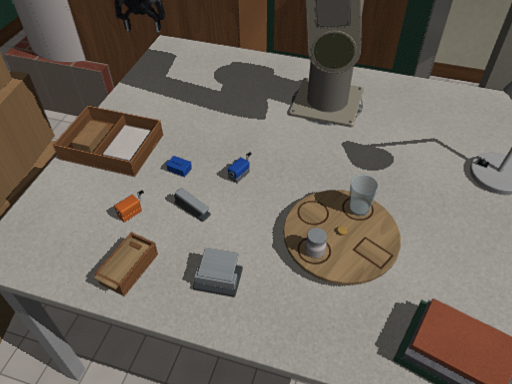

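View pics/wrist0.png

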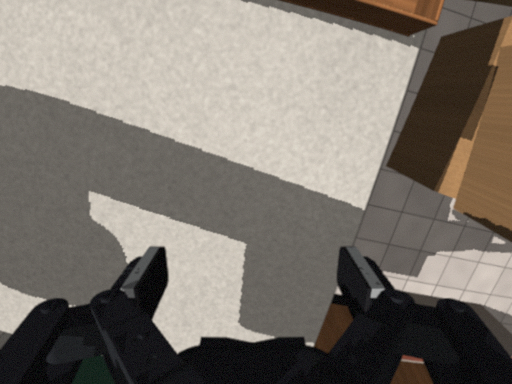

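In the top view, these could be taken for the sharpener: blue block with crank (301,242), plain blue box (373,231) and orange crank block (398,151). I choose (301,242) and check it in a close crop. The empty bay is at about (133,162), the tumbler at (145,214), the jar at (187,147).

```bash
python3 - <<'E'
from h import *
crop('top0',270,210,70,70,8); crop('top0',100,115,135,130,6); 
z=load('top0'); print(z['pose'].round(3),z['fx'])
print(dep(z,[(301,240),(373,231),(133,162),(166,179),(151,215),(185,141)]).round(1))
E
```

```text
[[ 1.70000e-02 -9.93000e-01  1.15000e-01  4.29317e+02]
 [-1.00000e+00 -1.60000e-02  1.40000e-02 -9.19740e+01]
 [-1.20000e-02 -1.16000e-01 -9.93000e-01  9.70788e+02]
 [ 0.00000e+00  0.00000e+00  0.00000e+00  1.00000e+00]] 388.65232754210507
[[ 428.5 -176.5   46.7]
 [ 452.4 -351.    35. ]
 [ 612.4  238.4   36. ]
 [ 569.4  150.7   46.4]
 [ 481.9  185.2   39.9]
 [ 651.2   97.2   97.5]]
```

View pics/top0_c270_210.png

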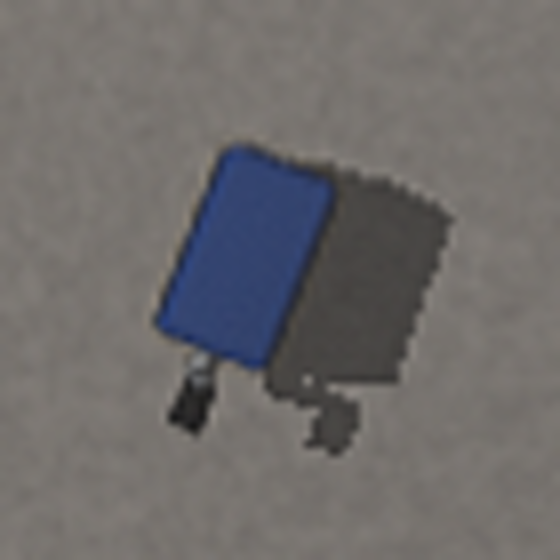

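View pics/top0_c100_115.png

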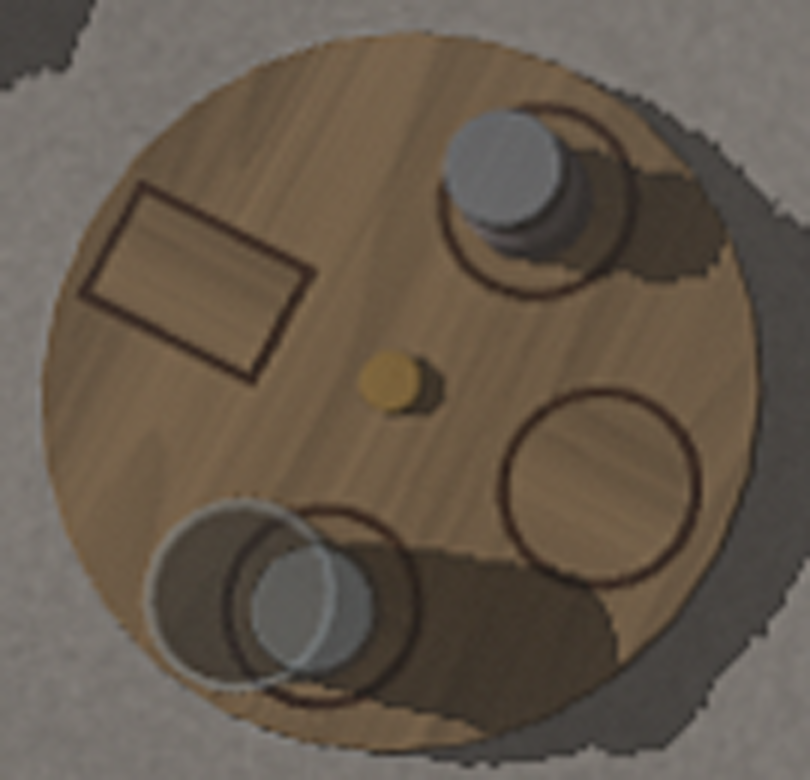

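The crop shows the blue block with a crank at its lower left end (crop 192,400), so it is the sharpener. The bay outline's corners are clear.

```bash
python3 - <<'E'
from h import *
z=load('top0')
def cc(pts,s,o): return (np.array(pts,float)+.5)/s-.5+np.array(o)
S=onz(z,cc([(232,145),(332,182),(262,368),(155,325)],8,(270,210)),46)
B=onz(z,cc([(142,182),(317,270),(252,384),(80,296)],6,(100,115)),35)
for n,q in(('S',S),('B',B)):
    print(n,q.round(1),q.mean(0).round(1),np.linalg.norm(np.roll(q,-1,0)-q,axis=1).round(1))
v=(S[2]+S[3]-S[0]-S[1]); print('sh yaw (to crank)',np.degrees(np.arctan2(v[1],v[0])))
v=(B[0]+B[3]-B[1]-B[2]); print('bay yaw',np.degrees(np.arctan2(v[1],v[0])))
C=onz(z,cc([(42,390),(760,390),(400,33),(400,750)],6,(100,115)),35); print(C.round(1),C[:2,1].mean(),C[2:,0].mean())
btn=onz(z,cc([(390,380)],6,(100,115)),45);print(btn)
from scipy.spatial.transform import Rotation as R
s=r.sense(); print(R.from_euler('xyz',s['tcp_rot'],degrees=True).as_matrix().round(4)); print(s['joint_pos'])
E
```

```text
S [[ 457.5 -170.6   46. ]
 [ 447.  -200.3   46. ]
 [ 392.1 -179.9   46. ]
 [ 404.2 -148.3   46. ]] [ 425.2 -174.8   46. ] [31.5 58.6 33.9 57.8]
B [[655.8 266.3  35. ]
 [619.2 190.1  35. ]
 [571.3 214.7  35. ]
 [607.3 289.5  35. ]] [613.4 240.2  35. ] [84.5 53.9 83.  53.8]
sh yaw (to crank) 158.49208803768366
bay yaw 64.36579905720048
[[567.7 303.1  35. ]
 [571.8   5.4  35. ]
 [720.4 160.6  35. ]
 [423.5 146.6  35. ]] 154.237914734178 571.9625401622901
[[572.23587618 154.72304504  45.        ]]
[[-2.000e-04  9.757e-01  2.190e-01]
 [ 1.500e-03  2.190e-01 -9.757e-01]
 [-1.000e+00  1.000e-04 -1.500e-03]]
[-8.22406803e+01  7.50668648e+00  8.53155748e+01 -2.95875246e-04
  8.72618035e+01 -4.89247798e+00]
```

servo_tool([
  [[0,0.6,4.7,-4.2,4,0,0],[0,1.2,9.4,-8.4,9,0,0],[0,1.9,14.1,-12.6,13,0,0],[0,2.5,18.8,-16.8,17,0,0],[0,3.1,23.5,-21.0,21,0,0],[0,3.8,28.2,-25.2,26,0,0],[0,4.4,32.9,-29.4,30,0,0],[0,5.1,37.6,-33.6,34,0,0]],
])

```text
time: 0.95
tool_pos: [363.6, -259.8, 191.2]
tcp_rot: [80.5, 90.0, -31.0]
ft_force: [1.0, -0.7, 0.7]
finger_gap: 85.2
```

servo_tool([
  [[0,0,0,0,0,0,0],[0,0,0,0,0,0,0]],
])

```text
time: 1.15
tool_pos: [363.3, -260.6, 191.2]
tcp_rot: [-72.7, 90.0, 176.2]
ft_force: [-0.8, -0.1, 0.1]
finger_gap: 85.4
```

```bash
python3 - <<'E'
from h import *
snap('wrist','wrist1')
s=r.sense(); print(s['tool_pos'],s['tcp_rot'],s['finger_gap'],s['time'],s['joint_pos'])
E
```

```text
[ 362.82525971 -261.67339969  191.32535837] [ -36.34686109   89.96904624 -147.56629453] 85.71283383189547 1.2 [-4.23471409e+01 -1.56942656e+01  1.11505319e+02 -3.00220201e-02
  8.41970736e+01  6.88753301e+01]
```

View pics/wrist1.png

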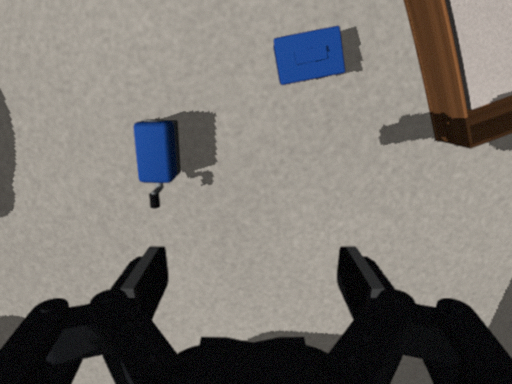

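The wrist view shows the sharpener at about (156,152), crank downward at (155,198), and the plain clip box at (310,55). Next I compare its position with the top-view value and work out the remaining shift.

```bash
cat >> h.py <<'E'
from scipy.spatial.transform import Rotation as Rt
def go(p,yyaw):
    s=r.sense(); M=Rt.from_euler('xyz',s['tcp_rot'],degrees=True).as_matrix()
    a=np.radians(yyaw); y=np.array([np.cos(a),np.sin(a),0]); x=np.array([0,0,-1.]); T=np.c_[x,y,np.cross(x,y)]
    print('tcp',s['tool_pos'].round(1) if hasattr(s['tool_pos'],'round') else s['tool_pos'],'y az',np.degrees(np.arctan2(M[1,1],M[0,1])).round(2),'gap',round(float(s['finger_gap']),1),'F',np.round(s['ft_force'],1),'t',s['time'],'j',np.round(s['joint_pos'],1))
    print('shift cm',(M.T@(np.array(p)-s['tool_pos'])/10).round(2),'rot',np.degrees(Rt.from_matrix(M.T@T).as_rotvec()).round(2))
E
python3 - <<'E'
from h import *
crop('wrist1',120,105,90,110,6)
go((425,-175,140),-21.5)
z=load('wrist1'); print(dep(z,[(156,150)]))
E
```

```text
tcp [ 362.8 -261.7  191.3] y az -21.22 gap 85.7 F [ 0.7  0.7 -0.6] t 1.2 j [-42.3 -15.7 111.5  -0.   84.2  68.9]
shift cm [  5.13   2.66 -10.33] rot [0.28 0.02 0.02]
[[ 425.61676192 -184.38603746   46.74704786]]
```

View pics/wrist1_c120_105.png

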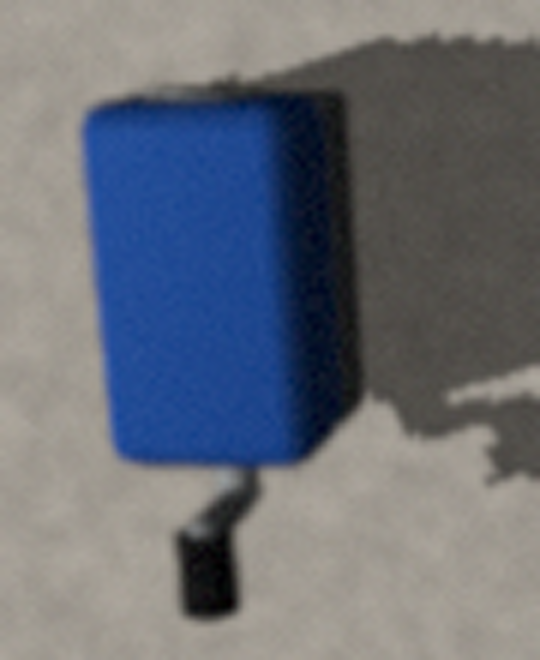

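```bash
python3 - <<'E'
from h import *
z=load('wrist1')
q=(np.array([(85,100),(275,98),(300,465),(115,465)],float)+.5)/6-.5+[120,105]
S=onz(z,q,46); print(S.round(1),S.mean(0).round(1)); v=S[2]+S[3]-S[0]-S[1]; print(np.degrees(np.arctan2(v[1],v[0])))
E
```

```text
[[ 458.7 -176.2   46. ]
 [ 447.5 -205.    46. ]
 [ 391.1 -182.5   46. ]
 [ 402.6 -152.7   46. ]] [ 425.  -179.1   46. ]
157.7433132656466
```

servo_tool([
  [[0,1.0,0.5,-2.1,0,0,0],[0,2.0,1.1,-4.2,0,0,0],[0,3.0,1.6,-6.3,0,0,0],[0,4.0,2.1,-8.4,0,0,0],[0,5.1,2.7,-10.4,0,0,0],[0,5.1,2.7,-10.4,0,0,0],[0,5.1,2.7,-10.4,0,0,0]],
])

```text
time: 1.9
tool_pos: [425.3, -175.9, 140.3]
tcp_rot: [-57.7, 89.9, -169.1]
ft_force: [-0.1, -0.7, 0.8]
finger_gap: 85.2
```

```bash
python3 - <<'E'
from h import *
snap('wrist','wrist2'); go((425,-177,12),-21.5)
E
```

```text
tcp [ 425.4 -176.2  140.7] y az -21.42 gap 85.8 F [-0.3 -1.6  0.5] t 1.95 j [-28.9 -11.1 113.   -0.   78.1  82.6]
shift cm [ 1.287e+01 -1.000e-02  9.000e-02] rot [ 0.08  0.03 -0.  ]
```

View pics/wrist2.png

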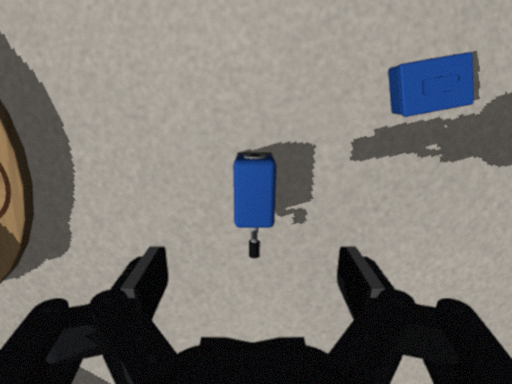

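Wrist view: the sharpener (255,190) is centred between the fingers (about column 252), sides parallel to the pads. Going straight down.

servo_tool([
  [[0,2.5,0,0.1,0,0,0],[0,5.0,0,0.1,0,0,0],[0,7.5,0,0.1,0,0,0],[0,9.5,0,0.1,0,0,0],[0,11.0,0,0.1,0,0,0],[0,12.2,0,0.1,0,0,0],[0,12.9,0,0.1,0,0,0],[0,12.9,0,0.1,0,0,0]],
])

```text
time: 2.75
tool_pos: [425.0, -176.0, 10.9]
tcp_rot: [-91.3, 89.9, 157.3]
ft_force: [0.4, 0.6, -0.5]
finger_gap: 85.5
```

servo_tool([
  [[80,0,0,0,0,0,0],[120,0,0,0,0,0,0],[160,0,0,0,0,0,0],[200,0,0,0,0,0,0],[200,0,0,0,0,0,0],[200,0,0,0,0,0,0],[200,0,0,0,0,0,0],[200,0,0,0,0,0,0]],
], force=35)

```text
time: 3.55
tool_pos: [426.2, -175.9, 12.2]
tcp_rot: [82.7, 89.9, -28.7]
ft_force: [-0.2, 0.4, 6.8]
finger_gap: 35.7
```

```bash
python3 - <<'E'
from h import *
snap('wrist','wrist3'); go((425,-177,140),-21.5)
E
```

```text
tcp [ 426.3 -175.9   12.2] y az -21.34 gap 35.6 F [-0.7 -0.8  5.3] t 3.6 j [-28.8  -0.7 118.2  -0.   62.4  82.5]
shift cm [-12.78  -0.06   0.15] rot [ 0.16  0.01 -0.08]
```

View pics/wrist3.png

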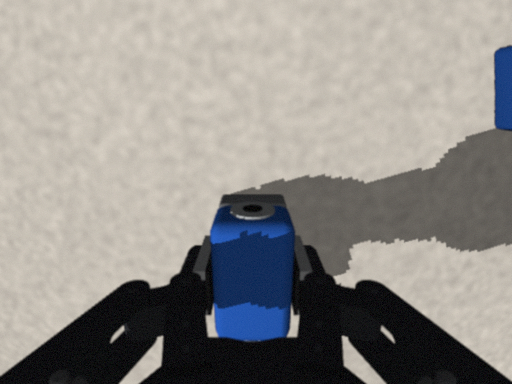

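Gap 35.6 mm, so the block is held with the pencil hole facing forward. Lifting high enough to clear the tumbler (top at about 130 mm).

servo_tool([
  [[200,-0.5,0,0,0,0,0],[200,-2.5,0,0,0,0,0],[200,-5.5,0,0,0,0,0],[200,-9,0,0,0,0,0],[200,-13,0,0,0,0,0],[200,-17,0,0,0,0,0],[200,-20,0,0,0,0,0],[200,-22,0,0,0,0,0]],
])

```text
time: 4.4
tool_pos: [426.1, -175.8, 234.4]
tcp_rot: [83.3, 89.8, -28.0]
ft_force: [0.2, 0.4, -0.2]
finger_gap: 35.6
```

servo_tool([
  [[200,0,0,0,0,0,0],[200,0,0,0,0,0,0]],
])

```text
time: 4.6
tool_pos: [425.4, -175.5, 230.9]
tcp_rot: [-99.7, 90.0, 149.0]
ft_force: [-0.0, -0.1, -0.9]
finger_gap: 35.5
```

```bash
python3 - <<'E'
from h import *
snap('scene','scene4'); go((613.4,240.2,230),64.4); crop('scene4',180,40,160,120,5)
E
```

```text
tcp [ 424.9 -175.2  229.9] y az -21.35 gap 35.4 F [ 0.4  0.9 -1.2] t 4.65 j [-28.8 -14.7 106.6  -0.   88.2  82.5]
shift cm [ -0.     2.44 -45.55] rot [-8.575e+01 -1.000e-01  8.000e-02]
```

View pics/scene4.png

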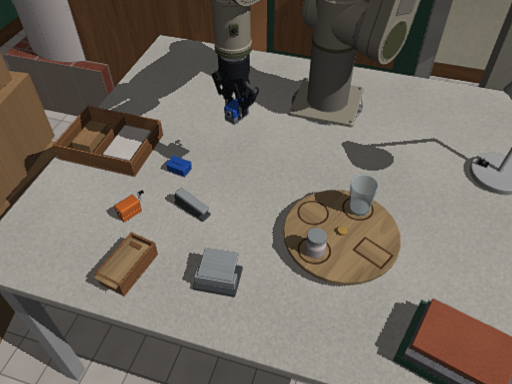

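Scene view: the sharpener is held in the gripper at (233,110) and the turntable is untouched. Moving across at height.

servo_tool([
  [[200,0,0.1,-2,-4,0,0],[200,0,0.2,-5,-10,0,0],[200,0,0.4,-8,-16,0,0],[200,0,0.6,-11,-22,0,0],[200,0,0.8,-14,-28,0,0],[200,0,1.0,-17,-34,0,0],[200,0,1.1,-20,-40,0,0],[200,0,1.2,-22,-45,0,0]],
])

```text
time: 5.45
tool_pos: [516.1, 26.9, 228.8]
tcp_rot: [-123.5, 89.8, 170.5]
ft_force: [-0.7, -0.8, -0.7]
finger_gap: 35.8
```

```bash
python3 - <<'E'
from h import *
go((613.4,240.2,230),64.4)
E
```

```text
tcp [516.1  26.9 228.8] y az 23.96 gap 35.8 F [-0.7 -0.8 -0.7] t 5.45 j [-2.7 -5.2 98.4  0.  87.1 63.3]
shift cm [ -0.14  17.55 -15.54] rot [-40.44  -0.18   0.14]
```

servo_tool([
  [[200,0,2.2,-2.0,-5,0,0],[200,0,4.9,-4.4,-11,0,0],[200,0,7.7,-6.8,-17,0,0],[200,0,10.4,-9.2,-23,0,0],[200,0,13.1,-11.6,-29,0,0],[200,0,15.3,-13.6,-35,0,0],[200,0,16.8,-14.9,-39,0,0],[200,0,17.5,-15.5,-40.4,0,0]],
])

```text
time: 6.25
tool_pos: [614.1, 238.6, 228.2]
tcp_rot: [-141.7, 89.8, -167.5]
ft_force: [-0.3, -1.0, -1.7]
finger_gap: 35.7
```

servo_tool([
  [[200,0,0,0,0,0,0],[200,0,0,0,0,0,0]],
])

```text
time: 6.45
tool_pos: [614.4, 236.3, 230.2]
tcp_rot: [-126.6, 89.9, -152.6]
ft_force: [1.1, 0.0, -0.2]
finger_gap: 35.6
```

```bash
python3 - <<'E'
from h import *
snap('wrist','wrist5');snap('top','top5'); go((613.4,240.2,110),64.4); crop('top5',80,90,170,160,4)
E
```

```text
tcp [614.7 236.  231.1] y az 63.93 gap 35.5 F [ 0.6  0.2 -1.3] t 6.55 j [16.6 16.5 75.  -0.  88.5 42.6]
shift cm [12.11  0.33 -0.3 ] rot [-0.47 -0.02  0.04]
```

View pics/wrist5.png

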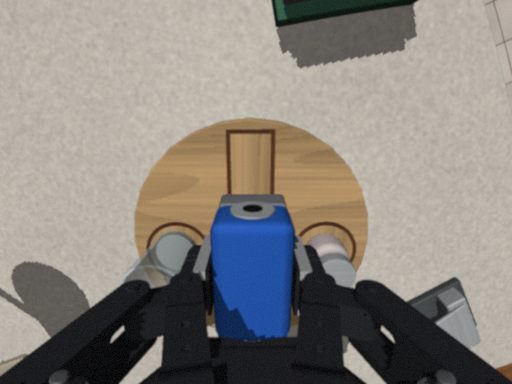

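View pics/top5_c80_90.png

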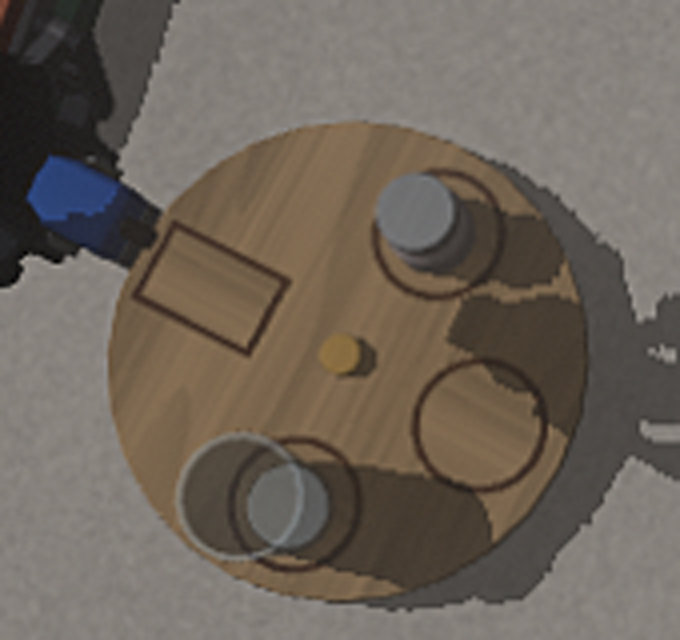

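The outline's far edge in the wrist view runs from (227,130) to (274,130), in line with the block (centre column 252). The turntable, tumbler and jar stand as before. Cross-checking bay and in-hand offset from this image.

```bash
python3 - <<'E'
from h import *
z=load('wrist5'); s=r.sense(); print(s['tool_pos'])
q=onz(z,[(226.5,130),(274.5,130),(228,190),(274,190)],35); print(q.round(1))
m=(q[0]+q[1])/2; a=np.radians(64.4); u=np.array([np.cos(a),np.sin(a),0])
print('bay centre from far edge',m-43*u, 'sides',[(np.degrees(np.arctan2(*(q[i]-q[j])[[1,0]]))) for i,j in((0,2),(1,3))])
M=Rt.from_euler('xyz',s['tcp_rot'],degrees=True).as_matrix()
t=np.array(s['tool_pos'])
for lab,px,h in(('hole top edge',[(216,207),(290,207)],t[2]-12+44),('hole drawer/bottom edge',[(222,195),(284,195)],t[2]-12+18)):
    print(lab,((onz(z,px,h)-t)@M).round(1))
crop('wrist5',195,110,120,240,3)
z=load('top5')
q=onz(z,(np.array([(175,222),(291,281),(249,356),(134,298)])+.5)/4-.5+[80,90],35);print(q.mean(0)); v=q[0]+q[3]-q[1]-q[2];print(np.degrees(np.arctan2(v[1],v[0])))
E
```

```text
[614.6822934  235.98525373 231.148426  ]
[[607.7 287.4  35. ]
 [656.2 263.6  35. ]
 [576.6 223.8  35. ]
 [626.  199.7  35. ]]
bay centre from far edge [613.37145753 236.71654981  35.        ] sides [np.float64(63.96009801264871), np.float64(64.70427854818793)]
hole top edge [[-32.   36.2 -14.2]
 [-32.   36.2  15.1]]
hole drawer/bottom edge [[ -6.   32.6 -14.4]
 [ -6.   32.6  15.5]]
[612.93246744 239.76680326  35.        ]
64.39719905865203
```

View pics/wrist5_c195_110.png

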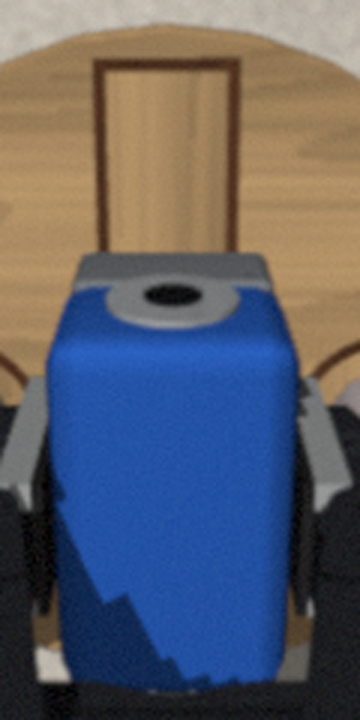

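Top and wrist agree within 3 mm on the bay (613, 238.5) and the in-hand offset is about 0. Going down to about 30 mm above the turntable first.

```bash
python3 - <<'E'
from h import *
go((613.3,238.5,75),64.4); go((613.3,238.5,75),64.4)
for i in range(1): 
    z=load('wrist5')
    s=r.sense();t=np.array(s['tool_pos']);M=Rt.from_euler('xyz',s['tcp_rot'],degrees=True).as_matrix()
    print(((onz(z,[(253,195)],t[2]-12)-t)@M).round(1),((onz(z,[(253,224)],t[2]-12+45)-t)@M).round(1))
E
```

```text
tcp [614.7 236.  231.1] y az 63.93 gap 35.5 F [ 0.6  0.2 -1.3] t 6.55 j [16.6 16.5 75.  -0.  88.5 42.6]
shift cm [15.61  0.18 -0.23] rot [-0.47 -0.02  0.04]
tcp [614.7 236.  231.1] y az 63.93 gap 35.5 F [ 0.6  0.2 -1.3] t 6.55 j [16.6 16.5 75.  -0.  88.5 42.6]
shift cm [15.61  0.18 -0.23] rot [-0.47 -0.02  0.04]
[[12.  26.7  0.6]] [[-33.   29.3   0.5]]
```

servo_tool([
  [[200,1,0.1,-0.1,-0.5,0,0],[200,3.5,0.2,-0.1,-0.5,0,0],[200,6.5,0.2,-0.1,-0.5,0,0],[200,9.5,0.2,-0.1,-0.5,0,0],[200,12.5,0.2,-0.1,-0.5,0,0],[200,14.6,0.2,-0.1,-0.5,0,0],[200,15.6,0.2,-0.1,-0.5,0,0],[200,15.6,0.2,-0.1,-0.5,0,0]],
])

```text
time: 7.35
tool_pos: [613.4, 238.6, 73.2]
tcp_rot: [-138.0, 89.8, -163.5]
ft_force: [-0.3, -0.4, -0.6]
finger_gap: 36.0
```

servo_tool([
  [[200,0,0,0,0,0,0],[200,0,0,0,0,0,0]],
])

```text
time: 7.55
tool_pos: [616.3, 239.7, 77.5]
tcp_rot: [42.0, 89.8, 16.5]
ft_force: [0.9, 0.4, -1.7]
finger_gap: 35.4
```

```bash
python3 - <<'E'
from h import *
snap('wrist','wrist6'); snap('scene','scene6'); go((613.3,238.5,49),64.4); crop('scene6',270,120,180,170,4)
E
```

```text
tcp [616.  239.7  77.3] y az 64.55 gap 35.5 F [-0.2  0.  -1.2] t 7.65 j [16.8 23.1 83.4  0.  73.4 42.3]
shift cm [ 2.83 -0.24 -0.2 ] rot [ 0.15  0.12 -0.11]
```

View pics/wrist6.png

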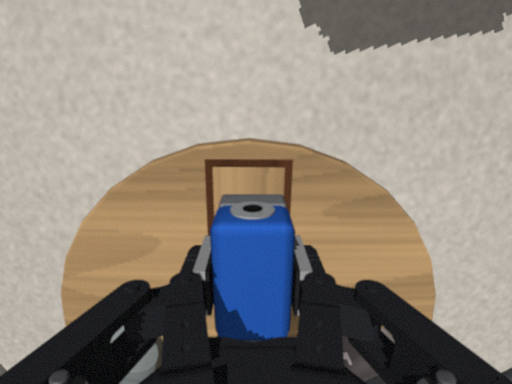

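View pics/scene6_c270_120.png

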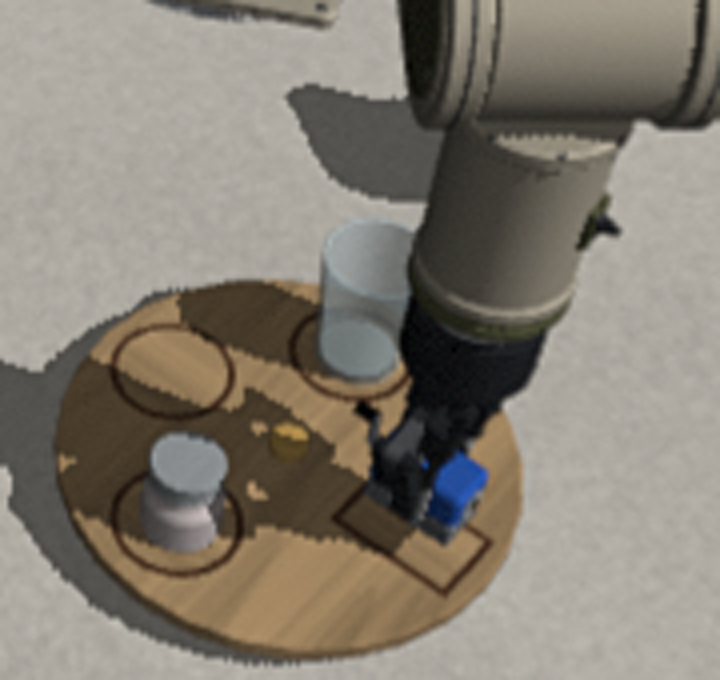

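```bash
python3 - <<'E'
from h import *
z=load('wrist6'); 
crop('wrist6',195,145,120,80,6)
s=r.sense();t=np.array(s['tool_pos']);M=Rt.from_euler('xyz',s['tcp_rot'],degrees=True).as_matrix()
q=(onz(z,[(206,160.5),(293,160.5),(211.5,230),(292,220)],35)-t)@M; print(q.round(1))
print(((onz(z,[(220,195.5),(284,195.5)],t[2]-12)-t)@M).round(1))
E
```

```text
[[ 42.3  39.4 -28.6]
 [ 42.4  39.4  26.8]
 [ 42.2  -8.9 -27.1]
 [ 42.4  -1.5  27.8]]
[[ 12.   26.  -17. ]
 [ 12.1  25.9  18.3]]
```

View pics/wrist6_c195_145.png

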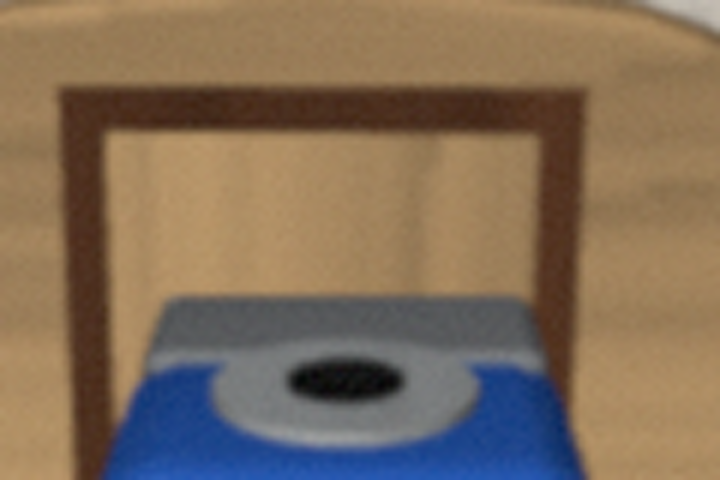

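Relative to the hand, the outline's far edge is 13.4 mm beyond the block's end (12 is ideal) and 1 mm to the side. I correct that slightly while lowering. The sum of commanded lifts puts the underside about 29 mm above the top.

servo_tool([
  [[200,0.6,0.1,-0.1,0,0,0],[200,1.2,0.1,-0.1,0,0,0],[200,1.7,0.1,-0.1,0,0,0],[200,2.1,0.1,-0.1,0,0,0],[200,2.4,0.1,-0.1,0,0,0],[200,2.6,0.1,-0.1,0,0,0],[200,2.7,0.1,-0.1,0,0,0],[200,2.75,0.1,-0.1,0,0,0]],
])

```text
time: 8.45
tool_pos: [614.5, 240.8, 47.9]
tcp_rot: [39.1, 90.0, 13.7]
ft_force: [0.9, 0.2, -1.3]
finger_gap: 35.9
```

servo_tool([
  [[200,0,0,0,0,0,0],[200,0,0,0,0,0,0]],
])

```text
time: 8.65
tool_pos: [614.6, 240.8, 48.1]
tcp_rot: [44.5, 90.0, 19.0]
ft_force: [-0.1, 1.0, -1.9]
finger_gap: 35.6
```

servo_tool([
  [[200,0.03,0,0,0,0,0],[200,0.06,0,0,0,0,0],[200,0.09,0,0,0,0,0],[200,0.09,0,0,0,0,0]],
])

```text
time: 9.05
tool_pos: [614.7, 240.7, 47.3]
tcp_rot: [30.3, 90.0, 4.8]
ft_force: [-0.2, -0.5, 0.6]
finger_gap: 35.4
```

```bash
python3 - <<'E'
from h import *
snap('wrist','wrist7'); go((613.3,238.5,47),64.4); crop('wrist7',180,140,150,120,5)
E
```

```text
tcp [614.6 240.7  47.3] y az 64.55 gap 35.2 F [-0.1 -1.2  0.7] t 9.1 j [16.9 25.  84.3 -0.  70.7 42.4]
shift cm [ 0.03 -0.26 -0.02] rot [ 0.15  0.02 -0.01]
```

View pics/wrist7_c180_140.png

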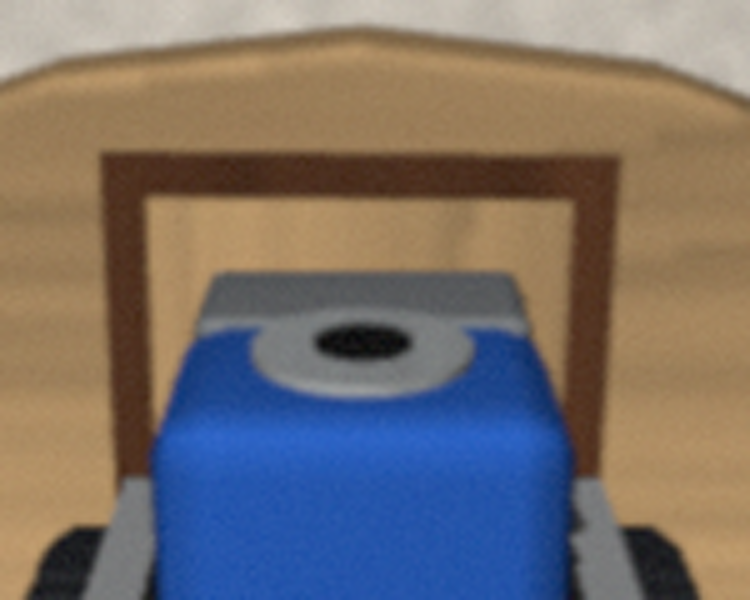

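Contact: the force rose by about 2 N, and the block sits inside the outline with even side margins (crop 148 to 205 and 525 to 575). Releasing gently.

servo_tool([
  [[150,0,0,0,0,0,0],[140,0,0,0,0,0,0],[130,0,0,0,0,0,0],[115,0,0,0,0,0,0],[95,0,0,0,0,0,0],[70,0,0,0,0,0,0],[50,0,0,0,0,0,0],[50,0,0,0,0,0,0]],
], force=20)

```text
time: 9.9
tool_pos: [614.4, 240.7, 47.0]
tcp_rot: [-120.1, 90.0, -145.5]
ft_force: [-0.1, 1.0, 1.3]
finger_gap: 68.3
```

```bash
python3 - <<'E'
from h import *
snap('wrist','wrist8'); go((613.3,238.5,250),64.4)
E
```

```text
tcp [614.4 240.7  47. ] y az 64.55 gap 68.5 F [0.3 0.4 1. ] t 9.95 j [16.9 25.  84.3  0.  70.7 42.4]
shift cm [-2.03e+01 -2.50e-01 -1.00e-02] rot [ 0.15 -0.    0.  ]
```

View pics/wrist8.png

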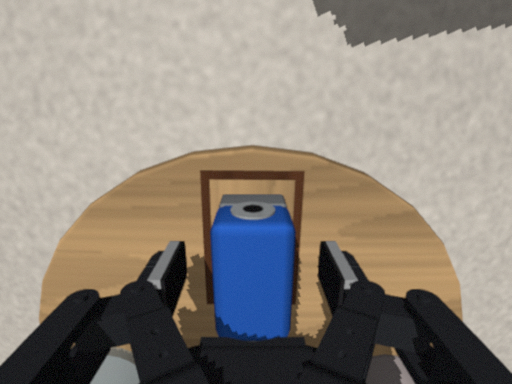

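Wrist view: the block (253,260) stands free between open pads, inside the outline (columns 203 to 303). Withdrawing straight up.

servo_tool([
  [[50,-0.5,0,0,0,0,0],[50,-1.5,0,0,0,0,0],[50,-3,0,0,0,0,0],[50,-6,0,0,0,0,0],[50,-10,0,0,0,0,0],[50,-14,0,0,0,0,0],[50,-18,0,0,0,0,0],[50,-20,0,0,0,0,0]],
])

```text
time: 10.75
tool_pos: [616.1, 241.2, 254.3]
tcp_rot: [42.2, 89.5, 16.8]
ft_force: [0.6, -0.5, 0.6]
finger_gap: 68.9
```

servo_tool([
  [[50,0,-4,3,0,0,0],[50,0,-8,6,0,0,0],[50,0,-12,9,0,0,0],[50,0,-16,12,0,0,0],[50,0,-20,15,0,0,0],[50,0,-22,17,0,0,0],[50,0,-22,17,0,0,0],[50,0,-22,17,0,0,0]],
])

```text
time: 11.55
tool_pos: [673.6, -31.6, 248.3]
tcp_rot: [35.5, 89.9, 9.9]
ft_force: [0.2, 0.6, 0.3]
finger_gap: 69.1
```

```bash
python3 - <<'E'
from h import *
snap('top','top9');snap('scene','scene9'); go((0,0,0),0); crop('top9',80,90,170,160,4);crop('scene9',260,160,160,130,5)
E
```

```text
tcp [673.4 -29.9 248. ] y az 64.6 gap 69.0 F [-0.2  0.5  0.5] t 11.65 j [-6.9 18.6 70.7  0.  90.6 18.5]
shift cm [ 24.74 -26.2  -62.13] rot [ 6.46e+01  2.00e-02 -6.00e-02]
```

View pics/top9_c80_90.png

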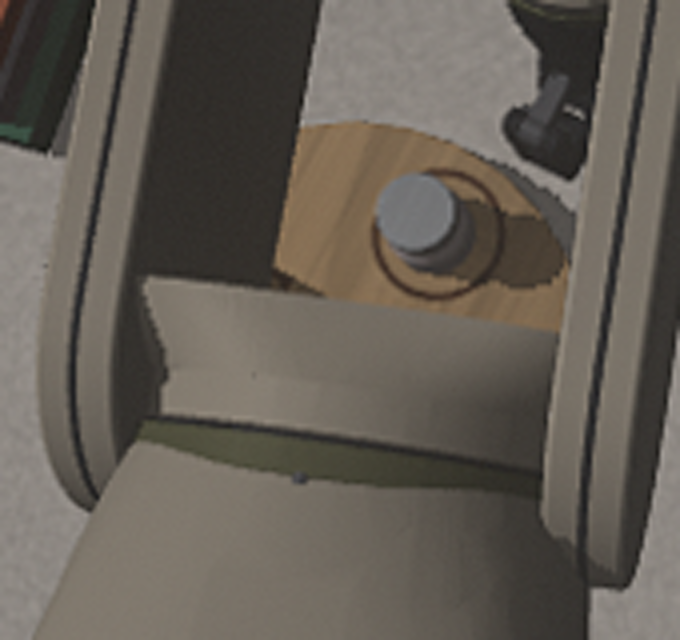

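View pics/scene9_c260_160.png

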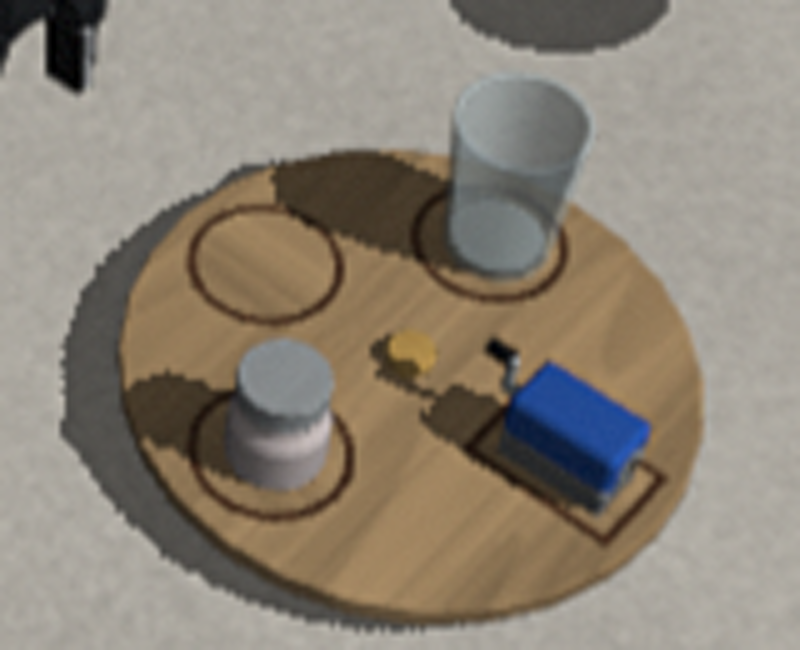

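Scene view: the sharpener stands upright inside the outline with the crank inward. Tumbler and jar stand as before. The arm hides the bay in the top view, so I measure from the scene camera.

```bash
python3 - <<'E'
from h import *
z=load('scene9'); f=lambda p:(np.array(p,float)+.5)/5-.5+[260,160]
o=onz(z,f([(665,477),(605,547),(466,450)]),35); c=(o[0]+o[2])/2; v=o[1]-o[2]
print('outline',o.round(1),c.round(1),np.degrees(np.arctan2(v[1],v[0])))
t=onz(z,f([(549,361),(651,425),(606,468),(508,405)]),81); v=t[1]+t[2]-t[0]-t[3]
print('top',t.round(1),t.mean(0).round(1),np.degrees(np.arctan2(v[1],v[0])))
print('front bottom',onz(z,f([(598,512),(503,450)]),35).round(1))
a=cv2.imread('pics/scene0.png');b=cv2.imread('pics/scene9.png')
d=cv2.absdiff(a,b).max(2)[180:290,280:405]; cv2.imwrite('pics/diff9.png',cv2.resize(d*3,None,fx=5,fy=5))
E
```

```text
outline [[606.7 289.5  35. ]
 [656.6 266.5  35. ]
 [619.3 192.7  35. ]] [613.  241.1  35. ] 63.23831756167272
top [[589.  221.7  81. ]
 [613.4 274.2  81. ]
 [644.9 256.8  81. ]
 [621.6 206.7  81. ]] [617.2 239.9  81. ] 65.06694458064557
front bottom [[637.2 260.6  35. ]
 [613.9 210.3  35. ]]
```

View pics/diff9.png

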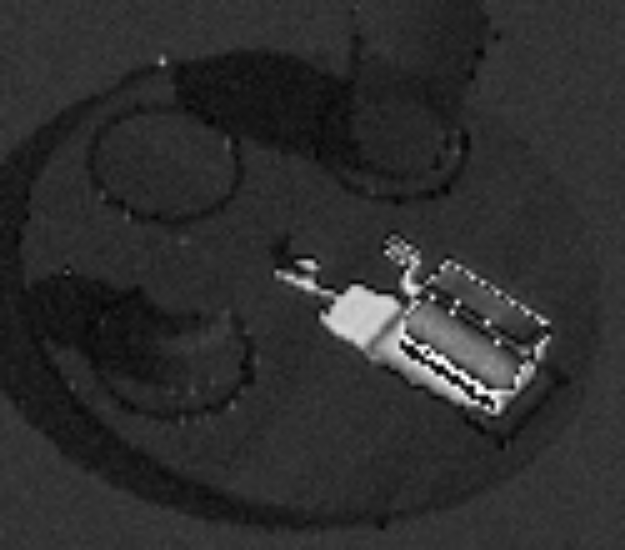

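In the difference image the turntable, tumbler and jar show no shift; only the sharpener and its shadow are new. The sharpener is about 4 mm from the bay centre and within 2° of the outline.

```bash
python3 -c "
from bench import r
print(r.hand_in())"
```

```text
the job is handed in; nothing more can be done
None
```

I gripped the blue crank sharpener across its flat sides, carried it over the tumbler, set it down in the rectangular outline until it just touched, and released it. The crank faces inward. I handed the job in at about 11.7 s.

**Last checks (scene camera):**
- **Sharpener:** it stands upright, about 4 mm from the outline's centre and within about 2° of its long side.
- **Turntable, tumbler and jar:** a before/after image comparison shows no visible shift in any of them.
- **Robot:** the gripper is clear of everything, and the force readings are at noise level.

**Failed or disagreeing:**
- The top-view check failed because the arm blocked the view of the outline.
- Top and wrist cameras differed by 3–4 mm along y for both the sharpener and the outline. I used a value in between and made a final wrist-view correction; the tolerance is 15 mm.

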